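Register a carving blank in the corner of the carving board

TASK

Pick up the carving blank (the tall block with one square and one half-round end), set it flat on the carving board well clear of the end stop and bring its side up against the long fence; then slide it along that fence, square end first, until you feel the end stop. Keep it pressed firmly into the corner, flat on the board and touching both fences squarely, and finish while still gripping and pressing it there. Leave the tools, brush and other offcut where they are.

Things in the scene. Friction and masses are not known exactly. Their poses are not given: they have to be found in the camera images.
- blank_center (a point): centre (half-way up) of the carving blank: loose pale wooden block 120 mm long (own x), 56 wide (own y), 60 tall (own z, up), 0.18 to 0.36 kg. Its +x end, 60 mm from here, is square; its -x end is a half-round of 28 mm radius, so the long sides are flat from 60 mm ahead of here to 32 mm behind. Starts on the table right of the board, nearer or farther, turned any way
- blank_end (a point): middle of the blank's square end face, 60 mm along the blank's own x from its centre, half-way up
- blank: the same carving blank as a body; origin at the centre of its underside, axes as for its centre
- board: fixed plywood carving board, 260 mm (own x) by 280 mm (own y), 18 mm thick; origin at the centre of its underside on the table, own z up. Its top is 18 mm above the table. Turned a little differently each time
- corner (a point): the inner corner on the board's top surface where the planes of the two fence faces meet: 100 mm along board +x and 110 mm along board +y from the board's origin, 18 mm up; axes are the board's. A blank fully home has its centre at -28 mm x, -60 mm y, +30 mm z from here, and its square end facing board +y
- long_fence: the long fence, a fixed wooden strip on the board along its far (+x) side, running along board y: 225 mm long, 20 mm wide, 15 mm high above the board's top; origin at the centre of its underside. Its working face looks to board -x and contains the corner point. It stops 15 mm short of the corner so that chips can escape
- end_stop: the short fence (end stop), a fixed wooden strip along the board's left (+y) side, running along board x: 105 mm long, 20 mm wide, 15 mm high above the board's top; origin at the centre of its underside. Its working face looks to board -y and contains the corner point; it too stops 15 mm short of the corner
- offcut: bystander: loose rectangular pale wood offcut 90 x 50 x 40 mm, both ends square; lies at the other of the two places right of the board; origin under its centre
- brush: bystander: small bench brush, 130 mm long, 18 mm high, lying loose on the board's near (-x) edge, about along board y; origin at its underside
- gouge_a: bystander: carving gouge lying beyond the board, wooden handle 130 mm long, 26 mm thick; origin under the handle's middle
- gouge_b: bystander: second such gouge, lying on the right beside the sharpening stone
- gouge_c: bystander: third such gouge, lying on the right, farther out than the second
- mallet: bystander: round carver's mallet standing on its head, 84 mm across, 235 mm tall, on the right beyond the stone; origin under its centre
- stone: bystander: sharpening stone in its wooden base, 190 x 70 x 30 mm, on the right; origin under its centre
- square: bystander: try square lying beyond the board, wooden stock 100 mm, steel blade 140 mm; origin under the stock's middle
Things that resemble listed ones, but are neither listed nor needed, are in the scene too. What is shaped like the blank but yellow is not meant.

How it is judged (in metres and radians):
On the way:
1. the blank is flat on the board, its side against the long fence, clear of the end stop by at least 6 mm (z of blank_center in the frame of corner between 0.026 and 0.033 m and angle between blank's own z axis and vertical below 0.05 rad and contact force between blank and long_fence above 1 N and y of blank_end in the frame of corner below -0.006 m and y of blank_center in the frame of corner below -0.066 m and angle between the x axis of blank and the y axis of board, either way round below 0.12 rad), for 0.1 s.
At the end, for the whole second after the job is handed in: the blank lies flat on the board (height within 3 mm, tilt under 0.05 rad), its side against the long fence and its square end against the end stop (each within 3 mm, square within 0.035 rad), pressing each fence with more than 2 N, at rest and still held by the fingers (z of blank_center in the frame of corner between 0.026 and 0.033 m and angle between blank's own z axis and vertical below 0.05 rad and contact force between blank and long_fence above 2 N and contact force between blank and end_stop above 2 N and contact force between the fingers and blank above 2 N and x of blank_center in the frame of corner between -0.031 and -0.025 m and y of blank_end in the frame of corner between -0.003 and 0.003 m and angle between the x axis of blank and the y axis of board, either way round below 0.035 rad and linear speed of blank below 0.02 m/s); the arm keeps its last pose, push and grip.
It fails at once if the offcut is shoved more than 25 mm (distance of offcut from where it was at the start of the episode above 0.025 m).
It fails at once if the brush is shoved more than 25 mm (distance of brush from where it was at the start of the episode above 0.025 m).
It fails at once if a gouge is shoved more than 25 mm (distance of any of gouge_a, gouge_b, gouge_c from where it was at the start of the episode above 0.025 m).
It fails at once if the mallet, stone or square is shoved more than 25 mm (distance of any of mallet, stone, square from where it was at the start of the episode above 0.025 m).
It also fails if it takes over 64 s, if anything falls off the work surface, if the arm or the gripper's body presses on something with over 40 N, if the wrist force passes 120 N, or if a joint passes its speed limit or range.

ROBOT

A 6-joint arm with a two-finger parallel gripper is mounted at the origin on the work surface. World frame = base frame: x ahead of the robot, y to its left, z up, the work surface at z = 0. Lengths are in mm, angles in rad, forces in N, time in s.
With the tool pointing down it reaches from about 275 to 750 mm from the base axis. Payload 10.2 kg.
Tool frame: the origin (TCP) lies between the finger pads; the fingertips stand 17 mm ahead of it and the grasp point (between the pads) lies 2 mm behind it; z points along the fingers, y is the line along which they close (so a half turn about z gives the same grasp; the last joint's range is limited). The gripper opens to 85 mm and grips with 20 to 120 N. Pads are 22 mm wide; open, the fingers measure 114 mm over their backs; the gripper's body (76 mm by 85 mm) begins 54 mm behind the grasp point. The pads swing forward as they close: fully open they stand 13 mm farther back than shut.
Start: joints at [0.897, 0.313, 1.498, -0, 1.331, -0.223], TCP at [228.748, 472.552, 248.294] pointing down, gripper open.
Joint ranges: [-2.94, 2.94], [-0.97, 2.17], [0.19, 2.56], [-1.23, 4.37], [0.02, 3.11], [-2.88, 2.88]. Speed limits (rad/s): [2.39, 2.39, 3.01, 3.14, 3.14, 3.14].

INTERFACE

Orientations are given as a unit quaternion [w, x, y, z].
In Python, from rig import * gives the robot as it stands.
- The arm moves only by the tool step_arm, never from a script. Its argument "commands" is text: rows parted by semicolons, each of 7 numbers parted by spaces: the opening, from 0 (shut) to 1 (fully open), then the shift along the tool's x, y, z in cm, then the turn, a rotation vector about the tool's x, y, z in rad. In form: hand x y z rx ry rz; .... A call has 1 to 20 rows; each row is the pose to reach, as a shift and turn from the pose commanded when the call began, along the tool's axes at that moment; what a row does not reach only later rows make up. A row lasts 1/12 s, in which the tool goes at most 41.7 mm and 7.16 degrees, less where a joint would pass 70% of its speed; a pose out of reach is approached as far as the arm can. A call with a gripper value outside its range is refused whole. The fingers move at their own pace and stop on an object; "newtons" is the grip in N (left out, the last holds). Time passes only in rows, so rows that repeat a pose let the fingers close. It gives the time, the measured TCP pose, the force, the opening and the grip force at its end, in the units of the state.
- sense(): the state, without advancing time (a new reading comes with each control period).
- capture(name): name is "side" or "top" or "wrist"; returns the picture (480x640x3 uint8, red, green, blue); there is no depth.
- camera_model(name): a dict with "mtx" (3x3 intrinsics, pixels), "k1" (the pictures are not rectified: a ray, as slopes to the right and down, at radius r is drawn at 1 + k1 r^2 times it, then the intrinsics apply), "eye" and "rotation" of the camera in the world. Camera axes: x right, y down, z forward; pixel columns grow to the right and rows downward; lengths in mm; the calibration is good to about 2 mm. A picture is of the moment at which its call begins: read the wrist's pose just before it. camera_model takes no time and is no camera call; for the wrist camera it gives the pose at the moment of the call.
- finish_job(): hands the job in; it is judged then, once.
Trained networks look in the newest picture that a camera, given by its name, has taken for a name from the list of things; names that differ only in an ending like _2 or _b are one class to them, and where a whole thing is asked for, a point or a joint stands for the part that bears it (a point fixed in the world has none). Each returns a list of dicts, best first, with "score" (0 to 1); they miss things now and then, are a little off and sometimes report something else, mostly with a low value. They report only what shows in the picture. A call takes as long as a camera call. They do not tell look-alikes from the thing itself.
- search_frame(camera, label): "rect" ([centre column, centre row, width, height] in pixels, round what is visible of it).
- trace(camera, label): "mask" (480x640 bool, what is visible of it) and "rect" ([centre column, centre row, width, height] in pixels, round what is visible of it).
- spot_point(camera, label): "xy" ([column, row] in pixels: a listed point, or the origin of a listed thing).
The state is a dict: "time_s": time; "joints": joint angles; "dq": joint speeds; "tau": joint torques, N m; "eef_pos": TCP position; "ee_rot": TCP orientation; "force": force on the tool from outside, world axes, zero at the start; "wrist_torque": the same for the moment, N m; "grip_width": opening from 0.0 (shut) to 1.0 (fully open); "grip_force": force on a finger pad.
Only numpy, scipy, OpenCV 4.12 (cv2) and the standard library are available. Lean on these libraries where they do the work, as an engineer would, in place of code of your own. Each camera call takes 0.05 s, during which the arm holds its last target. There are 200 camera calls.

## Working session

There is one attempt and no reset: what is moved stays moved. The work goes in short steps, Python scripts to look and compute and a tool call to move; the robot and the scene stay as the last step left them, time stands still between calls to the robot, and variables do not carry over. Pictures are saved under pics/ and viewed, at most 10 in all, crops included, and the job is handed in when it is done.

Besides the shell and the picture viewer there is one more tool, called after "Emit:" in YAML: its name, and indented under it one key for each argument. step_arm: Moves the arm, as the interface text tells. Its arguments: {"type":"object","properties":{"commands":{"type":"string"},"newtons":{"type":"number"}},"required":["commands"]}

```bash
mkdir -p pics; ls; cat > h.py <<'E'
from rig import *
import numpy as np, cv2
from scipy.spatial.transform import Rotation as R
def ray(m,uv):
    K=np.array(m['mtx']);p=np.array(uv,float)
    d=np.array([(p[0]-K[0,2])/K[0,0],(p[1]-K[1,2])/K[1,1]]);s=d.copy()
    for _ in range(20): s=d/(1+m['k1']*(s@s))
    return np.array(m['rotation'])@np.array([s[0],s[1],1.])
def atz(m,uv,z):
    r=ray(m,uv);e=np.array(m['eye']);return e+r*(z-e[2])/r[2]
def proj(m,P):
    q=np.array(m['rotation']).T@(np.array(P,float)-np.array(m['eye']));s=q[:2]/q[2]
    s=s*(1+m['k1']*(s@s));K=np.array(m['mtx']);return [K[0,0]*s[0]+K[0,2],K[1,1]*s[1]+K[1,2]]
E
python3 - <<'E'
from h import *
for c in ['top','side']:
    im=capture(c);cv2.imwrite(f'pics/{c}0.png',im[:,:,::-1]);m=camera_model(c)
    print(c,np.round(m['eye']),np.round(m['rotation'],2).tolist(),m['mtx'],m['k1'])
    for l in ['blank','offcut','board','long_fence','end_stop','brush','corner','blank_end','blank_center']:
        f=spot_point(c,l)
        print(l,[(np.round(d['xy']).tolist(),round(d['score'],2)) for d in f][:3])
print(sense())
E
```

```text
pics
top [ 222.  -83. 1721.] [0.06, -0.7, 0.71, -0.06] [[609.33392323   0.         311.62430562]
 [  0.         609.33392323 241.16588898]
 [  0.           0.           1.        ]] 0.0029702558686071434
blank [([357.0, 270.0], 0.96), ([405.0, 337.0], 0.65)]
offcut [([390.0, 211.0], 0.82)]
board [([220.0, 253.0], 0.82), ([292.0, 162.0], 0.24)]
long_fence [([212.0, 213.0], 0.57)]
end_stop [([172.0, 251.0], 0.62)]
brush [([228.0, 284.0], 0.81)]
corner [([168.0, 231.0], 0.81)]
blank_end [([348.0, 249.0], 0.86), ([404.0, 314.0], 0.58)]
blank_center [([356.0, 271.0], 0.79), ([405.0, 339.0], 0.68)]
side [ 249. -649.  796.] [-0.33, 0.91, -0.23, 0.08] [[453.2811952    0.         319.07597912]
 [  0.         453.2811952  244.03696468]
 [  0.           0.           1.        ]] -0.016286225627455592
blank [([246.0, 423.0], 0.69), ([308.0, 321.0], 0.66), ([357.0, 160.0], 0.45)]
offcut [([404.0, 320.0], 0.7), ([307.0, 314.0], 0.45)]
board [([251.0, 191.0], 0.6)]
long_fence [([293.0, 168.0], 0.97), ([404.0, 321.0], 0.46)]
end_stop [([237.0, 157.0], 0.87)]
brush [([342.0, 423.0], 0.69), ([223.0, 2
[... 204 characters left out ...]
 'joints': array([ 8.96598026e-01,  3.12901680e-01,  1.49767480e+00, -1.09243666e-05,
        1.33103117e+00, -2.23360690e-01]), 'dq': array([-1.37805391e-03, -7.90134899e-05, -5.61318649e-04, -1.35744215e-03,
       -4.16288196e-04, -6.97776524e-04]), 'tau': array([ 2.77241788e-04, -4.12161684e+01, -2.59897935e+01, -1.98409375e-04,
        4.59039511e-04,  4.81477940e-06]), 'eef_pos': array([228.75220984, 472.55174199, 248.3028124 ]), 'ee_rot': array([ 1.52659533e-06,  2.23513327e-01,  9.74700873e-01, -9.05922901e-06]), 'force': array([-0.18215271,  0.43733703,  0.47055197]), 'wrist_torque': array([-0.00620314,  0.00361081,  0.01968381]), 'grip_force': 0.0, 'grip_width': 1.0021167269814804}
```

```bash
python3 - <<'E'
import cv2
im=cv2.imread('pics/top0.png');cv2.imwrite('pics/topc.png',cv2.resize(im[150:390,130:450],None,fx=2.5,fy=2.5,interpolation=cv2.INTER_CUBIC))
E
```

```text
(no output)
```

View pics/topc.png

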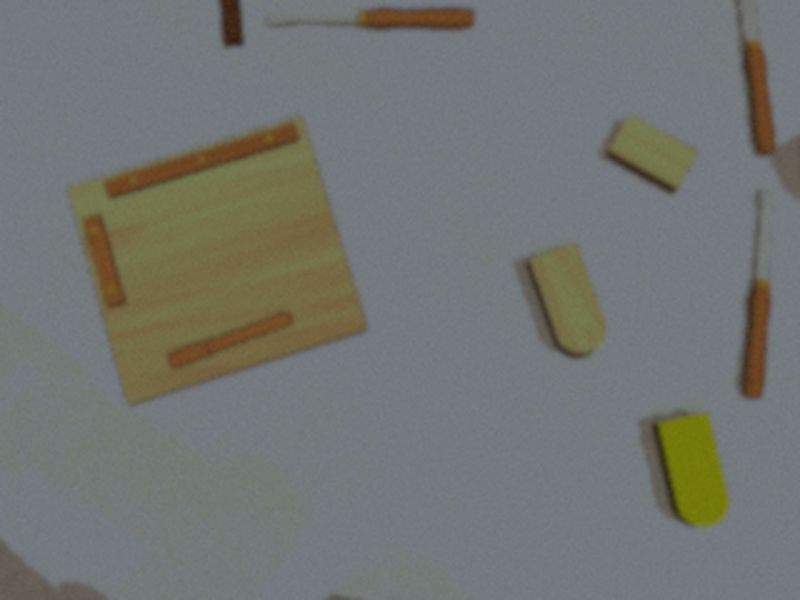

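View pics/side0.png

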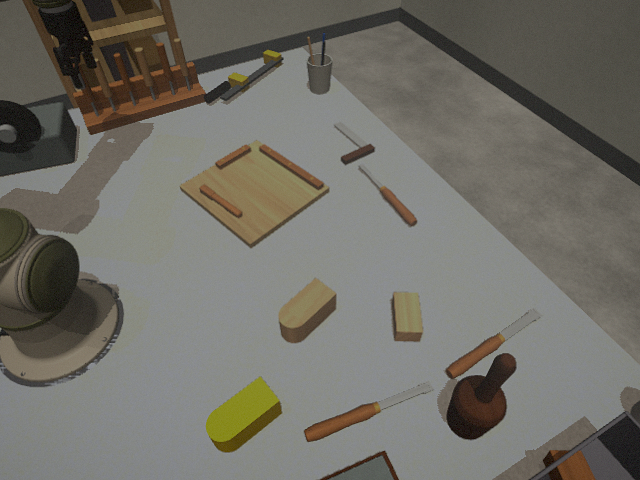

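Candidates at the top camera: the pale half-round block at (357,270), the yellow half-round decoy at (405,337), and the pale rectangular offcut at (390,211). The first fits, being pale wood with one square and one round end. In the crop its square end points up-left, with the board on the left, the long fence on top and the end stop at left. The side view agrees. Next I fit the silhouettes.

```bash
cat >> h.py <<'E'
from scipy.optimize import minimize
a=np.linspace(np.pi/2,3*np.pi/2,15)
BL=np.vstack([[[60,-28],[60,28]],np.c_[-32+28*np.cos(a),28*np.sin(a)]])
BD=np.array([[130,140],[130,-140],[-130,-140],[-130,140]],float)
def prism(fp,z0,z1,p):
    c,s=np.cos(p[2]),np.sin(p[2]);xy=fp@np.array([[c,s],[-s,c]])+p[:2]
    return np.vstack([np.c_[xy,np.full(len(xy),z)] for z in (z0,z1)])
def fit(obs,fp,z0,z1,p0):
    # obs: list of (model, mask); soft IoU on 4x upsampled crop
    O=[]
    for m,k in obs:
        k=k.astype(np.uint8);n,l,st,_=cv2.connectedComponentsWithStats(k);k=(l==1+st[1:,4].argmax()).astype(np.uint8)
        h=cv2.convexHull(np.argwhere(k)[:,::-1].astype(np.int32));K=np.zeros_like(k);cv2.fillPoly(K,[h],1)
        O.append((m,K.astype(float)))
    def cost(p):
        t=0
        for m,K in O:
            uv=np.array([proj(m,P) for P in prism(fp,z0,z1,p)],np.float32)
            h=cv2.convexHull(uv)[:,0];r=np.zeros((480*4,640*4),np.uint8)
            cv2.fillPoly(r,[np.round((h*4+1.5)*16).astype(np.int32)],255,shift=4)
            r=cv2.resize(r,(640,480),interpolation=cv2.INTER_AREA)/255.
            t+=1-np.minimum(r,K).sum()/np.maximum(r,K).sum()
        return t
    p0=np.array(p0,float);best=minimize(cost,p0,method='Nelder-Mead',options=dict(initial_simplex=p0+np.vstack([np.zeros(3),np.diag([10,10,.15])]),xatol=.05,fatol=1e-4,maxiter=150))
    return best.x,best.fun
E
python3 - <<'E'
from h import *
ms={c:camera_model(c) for c in ['top','side']}
B=[];D=[];
for c in ms:
    capture(c)
    for l,L in (('blank',B),('board',D)):
        r=trace(c,l)
        for d in r[:3]: print(c,l,np.round(d['rect']),round(d['score'],2))
        g={'topblank':(357,270),'sideblank':(308,312),'topboard':(217,254),'sideboard':(254,190)}[c+l]
        d=min(r,key=lambda d:np.hypot(d['rect'][0]-g[0],d['rect'][1]-g[1]));L.append((ms[c],d['mask']))
e=atz(ms['top'],(348,249),30);cn=atz(ms['top'],(356,271),30);k=atz(ms['top'],(168,231),18)
print('end',e,'cen',cn,'corner',k, 'side end',atz(ms['side'],(326,295),30),'side corner',atz(ms['side'],(259,152),18))
yb=np.arctan2(*(e-cn)[[1,0]])
for o in (B,[B[0]],[B[1]]): print('blank',fit(o,BL,0,60,[cn[0],cn[1],yb]))
c0=atz(ms['top'],(220,253),9)
for o in (D,[D[0]],[D[1]]):
    p,f=fit(o,BD,0,18,[c0[0],c0[1],.2]);print('board',p,f,'corner',R.from_euler('z',p[2]).apply([100,110,0])[:2]+p[:2])
s=sense();print(R.from_quat(np.roll(s['ee_rot'],-1)).as_matrix().round(3))
E
```

```text
top blank [406. 337.  30.  50.] 0.85
top blank [356. 270.  30.  46.] 0.77
top blank [278. 158.  84.   7.] 0.39
top board [217. 254. 117. 115.] 0.75
side blank [242. 415.  74.  76.] 0.58
side blank [310. 311.  53.  63.] 0.57
side blank [221. 202.  45.  33.] 0.46
side board [254. 193. 151. 106.] 0.89
side board [483. 396.  75.  85.] 0.25Traceback (most recent call last):
  File "<stdin>", line 11, in <module>
  File "h.py", line 10, in atz
    r=ray(m,uv);e=np.array(m['eye']);return e+r*(z-e[2])/r[2]
  File "h.py", line 8, in ray
    return np.array(m['rotation'])@np.array([s[0],s[1],1.])
           ~~~~~~~~~~~~~~~~~~~~~~~^~~~~~~~~~~~~~~~~~~~~~~~~
ValueError: matmul: Input operand 1 has a mismatch in its core dimension 0, with gufunc signature (n?,k),(k,m?)->(n?,m?) (size 3 is different from 4)
```

```bash
sed -i "s/np.array(m\['rotation'\])/RM(m)/g" h.py; cat >> h.py <<'E'
def RM(m): return R.from_quat(np.roll(m['rotation'],-1)).as_matrix()
E
python3 - <<'E'
from h import *
ms={c:camera_model(c) for c in ['top','side']}
B=[];D=[];
for c in ms:
    for l,L in (('blank',B),('board',D)):
        r=trace(c,l)
        g={'topblank':(357,270),'sideblank':(308,312),'topboard':(217,254),'sideboard':(254,190)}[c+l]
        d=min(r,key=lambda d:np.hypot(d['rect'][0]-g[0],d['rect'][1]-g[1]));L.append((ms[c],d['mask']))
e=atz(ms['top'],(348,249),30);cn=atz(ms['top'],(356,271),30);k=atz(ms['top'],(168,231),18)
print('end',e,'cen',cn,'corner',k, 'side end',atz(ms['side'],(326,295),30),'side corner',atz(ms['side'],(259,152),18))
yb=np.arctan2(*(e-cn)[[1,0]])
for o in (B,[B[0]],[B[1]]): print('blank',fit(o,BL,0,60,[cn[0],cn[1],yb]))
c0=atz(ms['top'],(220,253),9)
for o in (D,[D[0]],[D[1]]):
    p,f=fit(o,BD,0,18,[c0[0],c0[1],.2]);print('board',p,f,'corner',R.from_euler('z',p[2]).apply([100,110,0])[:2]+p[:2])
s=sense();print(R.from_quat(np.roll(s['ee_rot'],-1)).as_matrix().round(3),s['time_s'])
E
```

```text
end [ 502.78319622 -193.77590951   30.        ] cen [ 440.32109582 -215.06117292   30.        ] corner [559.7908806  316.63762223  18.        ] side end [ 494.30550081 -206.19548437   30.        ] side corner [561.80581333 290.55039143  18.        ]
blank (array([ 4.39842263e+02, -2.18903881e+02,  3.27856106e-01]), np.float64(0.16114195818765098))
blank (array([ 4.39095096e+02, -2.17241359e+02,  3.32569292e-01]), np.float64(0.04482724005701777))
blank (array([ 4.39372788e+02, -2.22682082e+02,  3.23211199e-01]), np.float64(0.045987585231032524))
board [4.96642084e+02 1.77964810e+02 3.08221788e-01] 0.05877834375280999 corner [558.55941884 313.11747776]
board [4.96813706e+02 1.80079081e+02 3.04179696e-01] 0.0183171029977921 corner [559.27683273 314.98037039]
board [4.96616446e+02 1.74300892e+02 3.06738444e-01] 0.022701707196769116 corner [558.73419033 309.36156678]
[[-0.9    0.436  0.   ]
 [ 0.436  0.9    0.   ]
 [-0.     0.    -1.   ]] 1.5
```

Emit:
step_arm:
  commands: "1 -49.1 -53 4.8 0 0 2.36;1 -49.1 -53 4.8 0 0 2.36;1 -49.1 -53 4.8 0 0 2.36;1 -49.1 -53 4.8 0 0 2.36;1 -49.1 -53 4.8 0 0 2.36;1 -49.1 -53 4.8 0 0 2.36;1 -49.1 -53 4.8 0 0 2.36;1 -49.1 -53 4.8 0 0 2.36;1 -49.1 -53 4.8 0 0 2.36;1 -49.1 -53 4.8 0 0 2.36;1 -49.1 -53 4.8 0 0 2.36;1 -49.1 -53 4.8 0 0 2.36;1 -49.1 -53 4.8 0 0 2.36;1 -49.1 -53 4.8 0 0 2.36;1 -49.1 -53 4.8 0 0 2.36;1 -49.1 -53 4.8 0 0 2.36;1 -49.1 -53 4.8 0 0 2.36;1 -49.1 -53 4.8 0 0 2.36;1 -49.1 -53 4.8 0 0 2.36;1 -49.1 -53 4.8 0 0 2.36"

```text
time_s: 3.17
eef_pos: [439.7, -219.3, 199.8]
ee_rot: [-0.0, 0.987, 0.162, -0.0]
force: [0.7, -1.2, -0.4]
grip_width: 0.997
grip_force: 0.0
```

```bash
python3 - <<'E'
from h import *
s=sense();m=camera_model('wrist');im=capture('wrist');cv2.imwrite('pics/w1.png',im[:,:,::-1])
print(s['eef_pos'],s['joints'].round(3),R.from_quat(np.roll(s['ee_rot'],-1)).as_matrix().round(3).tolist(),s['time_s'],np.round(m['eye']))
for d in trace('wrist','blank'):
    if d['score']>.4:
        print(d['rect'],d['score'],fit([(m,d['mask'])],BL,0,60,[440,-218,.328]))
for l in('blank_center','blank_end'):
    for d in spot_point('wrist',l)[:2]:print(l,d,atz(m,d['xy'],30))
E
```

```text
[ 439.71003037 -219.31498286  199.84876538] [-0.702  0.285  1.668  0.     1.19   0.544] [[0.948, 0.32, -0.001], [0.32, -0.948, 0.001], [-0.0, -0.001, -1.0]] 3.1667 [ 510. -196.  324.]
[316.3, 227.8, 81.8, 158.5] 0.73 (array([ 4.41548725e+02, -2.17608479e+02,  3.26712881e-01]), np.float64(0.012303078292551728))
[389.9, 404.4, 81.1, 75.5] 0.62 (array([ 4.40e+02, -2.18e+02,  3.28e-01]), np.float64(1.0))
blank_center {'xy': [315.4, 223.2], 'score': 0.69} [ 441.97900641 -216.88674442   30.        ]
blank_end {'xy': [390.2, 390.2], 'score': 0.92} [ 311.95647518 -334.74936507   30.        ]
blank_end {'xy': [317.4, 146.3], 'score': 0.61} [ 499.37033151 -199.18213118   30.        ]
```

View pics/w1.png

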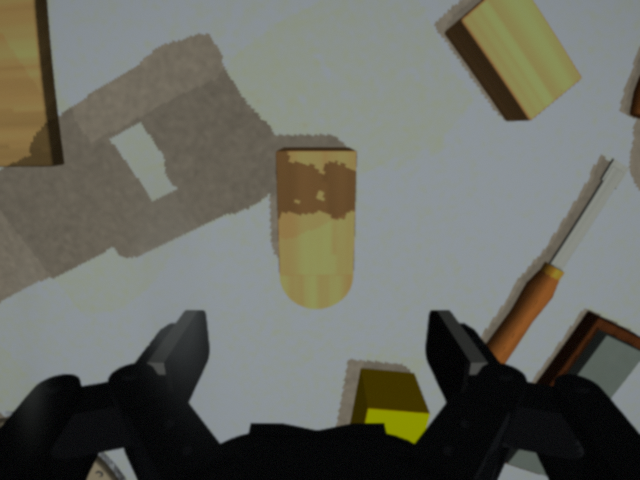

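The wrist view shows the pale blank centred at (316,228) with its square end up, and the yellow decoy at (390,400) clear of the fingers. The fit is (441.5, -217.6, 0.327), which agrees with the top camera, so I descend and grasp.

Emit:
step_arm:
  commands: "1 0.7 -0.1 4 0 0 0;1 0.7 -0.1 8 0 0 0;1 0.7 -0.1 12 0 0 0;1 0.7 -0.1 14.5 0 0 0;1 0.7 -0.1 16.2 0 0 0;1 0.7 -0.1 16.2 0 0 0;0.4 0.7 -0.1 16.2 0 0 0;0.3 0.7 -0.1 16.2 0 0 0;0.3 0.7 -0.1 16.2 0 0 0;0.3 0.7 -0.1 16.2 0 0 0;0.3 0.7 -0.1 16.2 0 0 0;0.3 0.7 -0.1 16.2 0 0 0;0.3 0.7 -0.1 16.2 0 0 0;0.3 0.7 -0.1 16.2 0 0 0"
  newtons: 60

```text
time_s: 4.53
eef_pos: [447.0, -215.7, 40.1]
ee_rot: [0.001, 0.986, 0.165, 0.001]
force: [0.1, 0.7, 6.6]
grip_width: 0.645
grip_force: 64.7
```

Emit:
step_arm:
  commands: "0.3 0 0 -3 0 0 0;0.3 0 0 -6 0 0 0;0.3 0 0 -9 0 0 0;0.3 23.6 -36.9 -9 0 0 -1.545;0.3 23.6 -36.9 -9 0 0 -1.545;0.3 23.6 -36.9 -9 0 0 -1.545;0.3 23.6 -36.9 -9 0 0 -1.545;0.3 23.6 -36.9 -9 0 0 -1.545;0.3 23.6 -36.9 -9 0 0 -1.545;0.3 23.6 -36.9 -9 0 0 -1.545;0.3 23.6 -36.9 -9 0 0 -1.545;0.3 23.6 -36.9 -9 0 0 -1.545;0.3 23.6 -36.9 -9 0 0 -1.545;0.3 23.6 -36.9 -9 0 0 -1.545;0.3 23.6 -36.9 -9 0 0 -1.545;0.3 23.6 -36.9 -9 0 0 -1.545;0.3 23.6 -36.9 -9 0 0 -1.545;0.3 23.6 -36.9 -9 0 0 -1.545;0.3 23.6 -36.9 -9 0 0 -1.545"

```text
time_s: 6.12
eef_pos: [549.4, 210.2, 128.6]
ee_rot: [0.0, 0.592, 0.806, 0.0]
force: [-0.6, 0.5, -3.2]
grip_width: 0.648
grip_force: 66.2
```

```bash
python3 - <<'E'
from h import *
s=sense();m=camera_model('wrist');im=capture('wrist');cv2.imwrite('pics/w2.png',im[:,:,::-1])
M=R.from_quat(np.roll(s['ee_rot'],-1)).as_matrix()
print(s['eef_pos'],s['joints'].round(3),M.round(4).tolist(),s['time_s'],s['force'],s['grip_width'],s['grip_force'],np.arctan2(M[1,0],M[0,0]))
for l in('blank_end','blank_center','corner','end_stop','long_fence'):
    for d in spot_point('wrist',l)[:2]:print(l,d,atz(m,d['xy'],{'b':118}.get(l[0],18)))
c=np.array([559.3,315]);
for p in ([0,0,0],[0,-170,0],[-80,0,0]): print('predicted px',p,proj(m,np.append(c+R.from_euler('z',.305).apply(p)[:2],33)))
E
```

```text
[549.4010778  210.21957342 128.64741161] [ 0.166  0.563  1.451  0.     1.128 -0.137] [[-0.2985, 0.9544, 0.0003], [0.9544, 0.2985, 0.0001], [0.0, 0.0003, -1.0]] 6.1167 [-0.5668118   0.51144753 -3.16468024] 0.647984588099502 66.1986243724823 1.8738656591090215
blank_end {'xy': [317.1, 189.7], 'score': 0.65} [533.21479796 261.88852029 118.        ]
corner {'xy': [387.2, 95.0], 'score': 0.96} [560.42955133 313.57421314  18.        ]
end_stop {'xy': [271.6, 77.1], 'score': 0.72} [492.77563727 302.7124699   18.        ]
predicted px [0, 0, 0] [np.float64(391.038271170079), np.float64(89.30238490975685)]
predicted px [0, -170, 0] [np.float64(377.4635674838857), np.float64(358.4813539690292)]
predicted px [-80, 0, 0] [np.float64(245.57973454350707), np.float64(89.51487404021151)]
```

View pics/w2.png

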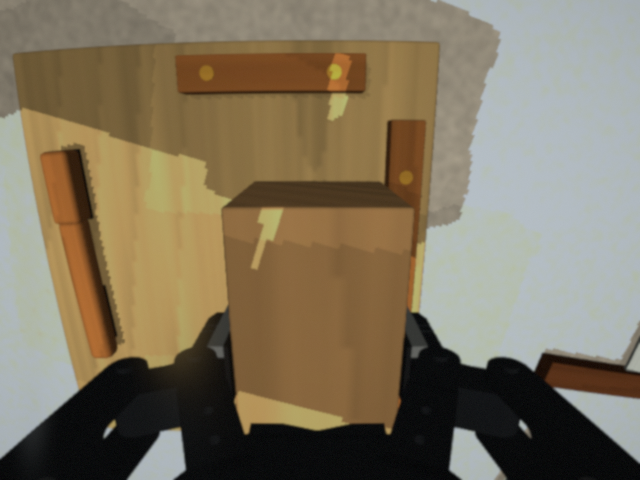

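The wrist view shows the end-stop face at row 93 and the long-fence face at column 387. Both are level with the blank's edges to within about 0.005 rad, the brush is far left at column 85, and the end gap is about 41 mm. Lowering now.

Emit:
step_arm:
  commands: "0.3 0 0 3 0 0 0;0.3 0 0 5.5 0 0 0;0.3 0 0 6.3 0 0 0;0.3 0 0 6.6 0 0 0;0.3 0 0 6.8 0 0 0;0.3 0 0 7 0 0 0;0.3 0 0 7.1 0 0 0;0.3 0 0 7.2 0 0 0;0.3 0 0 7.2 0 0 0"

```text
time_s: 7.17
eef_pos: [550.1, 210.6, 58.2]
ee_rot: [0.001, 0.591, 0.806, 0.001]
force: [-2.4, -1.6, 5.2]
grip_width: 0.647
grip_force: 67.0
```

Emit:
step_arm:
  commands: "0.3 0 0.3 0 0 0 0;0.3 0 0.6 0 0 0 0;0.3 0 0.8 0 0 0 0;0.3 0 1 0 0 0 0;0.3 0 1.2 0 0 0 0;0.3 0 1.3 0 0 0 0;0.3 0 1.3 0 0 0 0"

```text
time_s: 7.75
eef_pos: [562.5, 214.5, 58.2]
ee_rot: [0.001, 0.591, 0.806, 0.001]
force: [-3.1, -1.0, 5.2]
grip_width: 0.643
grip_force: 67.2
```

Emit:
step_arm:
  commands: "0.3 0 0.1 0 0 0 0;0.3 0 0.2 0 0 0 0;0.3 0 0.3 0 0 0 0;0.3 0 0.3 0 0 0 0"

```text
time_s: 8.08
eef_pos: [562.8, 214.6, 58.3]
ee_rot: [-0.001, 0.591, 0.807, -0.002]
force: [-19.5, -8.4, 18.3]
grip_width: 0.646
grip_force: 68.7
```

Emit:
step_arm:
  commands: "0.3 0 -0.1 0 0 0 0;0.3 0 -0.1 0 0 0 0;0.3 0.5 -0.1 -0.05 0 0 0;0.3 1 -0.1 -0.05 0 0 0;0.3 1.5 -0.1 -0.05 0 0 0;0.3 2 -0.1 -0.05 0 0 0;0.3 2.5 -0.1 -0.05 0 0 0;0.3 3 -0.1 -0.05 0 0 0;0.3 3.4 -0.1 -0.05 0 0 0;0.3 3.4 -0.1 -0.05 0 0 0"

```text
time_s: 8.92
eef_pos: [552.8, 246.1, 58.4]
ee_rot: [0.0, 0.591, 0.807, -0.002]
force: [-10.4, -10.8, 10.6]
grip_width: 0.643
grip_force: 67.6
```

Emit:
step_arm:
  commands: "0.3 0.2 0 0 0 0 0;0.3 0.4 0 0 0 0 0;0.3 0.5 0 0 0 0 0;0.3 0.6 0 0 0 0 0;0.3 0.6 0 0 0 0 0"

```text
time_s: 9.33
eef_pos: [551.3, 251.1, 58.4]
ee_rot: [0.0, 0.591, 0.806, -0.002]
force: [-9.9, -14.3, 10.5]
grip_width: 0.649
grip_force: 67.7
```

Emit:
step_arm:
  commands: "0.3 0.1 0 0 0 0 0;0.3 0.2 0 0 0 0 0;0.3 0.2 0 0 0 0 0"

```text
time_s: 9.58
eef_pos: [550.7, 253.0, 58.4]
ee_rot: [0.0, 0.591, 0.806, -0.002]
force: [-9.1, -15.1, 10.7]
grip_width: 0.648
grip_force: 67.7
```

Emit:
step_arm:
  commands: "0.3 0.1 0 0 0 0 0;0.3 0.2 0 0 0 0 0;0.3 0.3 0 0 0 0 0;0.3 0.3 0 0 0 0 0"

```text
time_s: 9.92
eef_pos: [550.0, 255.2, 58.4]
ee_rot: [0.001, 0.591, 0.806, -0.003]
force: [-7.4, -18.4, 10.9]
grip_width: 0.642
grip_force: 67.7
```

Emit:
step_arm:
  commands: "0.3 0.1 0 0 0 0 0;0.3 0.2 0 0 0 0 0;0.3 0.2 0 0 0 0 0;0.3 0.2 0 0 0 0 0"

```text
time_s: 10.25
eef_pos: [550.0, 255.4, 58.6]
ee_rot: [0.002, 0.591, 0.806, -0.004]
force: [-7.1, -29.0, 12.8]
grip_width: 0.651
grip_force: 67.9
```

```bash
python3 - <<'E'
from h import *
s=sense();m=camera_model('wrist');im=capture('wrist');cv2.imwrite('pics/w3.png',im[:,:,::-1])
t=camera_model('top');it=capture('top');cv2.imwrite('pics/t3.png',cv2.resize(it[170:330,130:300],None,fx=3.5,fy=3.5,interpolation=cv2.INTER_CUBIC)[:,:,::-1])
M=R.from_quat(np.roll(s['ee_rot'],-1)).as_matrix()
print(s['eef_pos'],s['force'],(M.T@s['force']).round(1),M.round(4).tolist(),s['time_s'])
for l in('corner','end_stop','blank_end'):
    for d in spot_point('wrist',l)[:1]:print(l,d,atz(m,d['xy'],48 if l[0]=='b' else 18))
E
```

```text
[549.97492904 255.40702072  58.61388743] [ -7.13537805 -28.9729435   12.81559146] [-25.6 -15.6 -12.6] [[-0.3007, 0.9537, -0.0014], [0.9537, 0.3007, -0.0079], [-0.0071, -0.0037, -1.0]] 10.25
corner {'xy': [380.7, 179.6], 'score': 0.59} [560.00900886 315.06446571  18.        ]
end_stop {'xy': [222.5, 156.8], 'score': 0.6} [491.89791608 303.89645947  18.        ]
blank_end {'xy': [318.7, 189.9], 'score': 0.74} [534.20600932 307.12072871  48.        ]
```

View pics/w3.png

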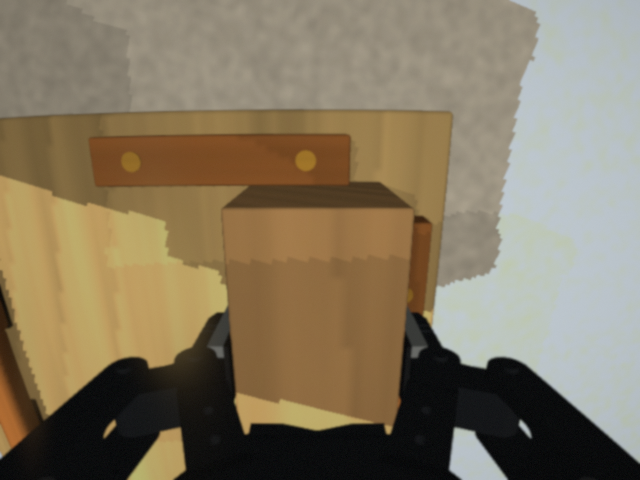

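The end stop is felt: over the last 2 mm commanded the blank did not advance, and the end force rose from 15 to 26 N. The image shows the blank's end on the stop face at row 184 and square to it. I let it settle and hand in if the forces hold.

Emit:
step_arm:
  commands: "0.3 0 0 0 0 0 0;0.3 0 0 0 0 0 0;0.3 0 0 0 0 0 0;0.3 0 0 0 0 0 0;0.3 0 0 0 0 0 0"

```text
time_s: 10.92
eef_pos: [550.0, 255.4, 58.6]
ee_rot: [0.002, 0.591, 0.806, -0.004]
force: [-7.3, -28.2, 13.1]
grip_width: 0.643
grip_force: 67.9
```

```bash
python3 - <<'E'
from h import *
s=sense();M=R.from_quat(np.roll(s['ee_rot'],-1)).as_matrix();f=M.T@s['force'];print(s['eef_pos'],f,s['grip_force'])
if f[0]<-15 and f[1]<-8 and s['grip_force']>40: print(finish_job())
E
```

```text
[550.00876311 255.38599231  58.60856508] [-24.78956653 -15.48353406 -12.90960854] 67.87185430526733
the job is handed in; nothing more can be done
None
```

The job is handed in, with no verdict returned: the blank sits flat and square in the corner, still gripped at 68 N, with the arm pushing about 25 N towards the end stop and 15 N towards the long fence (wrist readings, including some board friction).

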